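Shut off the torch gas at the bench valve box

TASK

Shut off the torch gas at the grey valve box on the jeweller's bench. Push the box's loose aluminium cover plate by its raised bar, straight back away from the robot to the far stop, so that the valve well lies open; then push the valve handle with the round disc on its end a quarter turn clockwise (seen from above) until it is fully shut, pointing across the box. Only push: do not lift or tip the cover plate, and leave the straight handle beside it and everything else on the bench alone.

Things in the scene. Friction and masses are not known exactly. Their poses are not given: they have to be found in the camera images.
- valve_box: Fixed grey steel box, 310 (its x) by 242 (its y) by 78 mm high. Origin: centre of its underside, on the bench; x points away from the robot (within 0.35 rad of world x), y left, z up. Open well in the front half, flat deck (top z 68.5 mm) in the rear half. The cover lies on side ledges (z 70 mm) between side guides and end stops at x = +-147 mm, all 78 mm high.
- well (a point): Centre of the well's mouth, at box (-70, 0, 70) mm. Well: 134 mm (x) by 202 mm (y), floor 5 mm above the bench. In it two brass quarter-turn valves side by side, spindles at box x -45 mm, y -46 and +39 mm; which place has the disc handle varies. Valve bodies and pipes reach 35 mm above the bench; above that only stems (12 mm across) and handles.
- cover: Loose aluminium cover plate, 150 (box x) by 218 (box y) by 5 mm, about 0.5 kg, origin at the centre of its underside, 70 mm above the bench; 2 mm play at each side guide; sliding takes about 2 to 7 N.
- cover_bar (a point): Centre of the raised dark steel push bar in the middle of the cover: 14 mm (x) by 80 mm (y), 75 to 97 mm above the bench; this point is 86 mm above the bench. With the well covered it is at box x -70 to -50 mm; with the cover against the far stop, at box x +72 mm, and the whole well is open.
- gas_spindle (a point): Point on the vertical turning axis of the gas valve (the one with the disc handle), 48 mm above the bench, at half the height of the handle.
- gas_end (a point): Centre of the round disc (28 mm diameter, 12 mm thick, 42 to 54 mm above the bench) at the end of the gas handle, 42 mm from the spindle axis; between disc and hub (radius 11 mm) runs a bar 11 mm wide. Plain steel, like the other handle.
- gas_handle (a joint): Turn of the gas handle, rad: 0 open (handle points to box -x, towards the robot), grows clockwise seen from above, 1.571 shut at its stop (handle points to box +y, left). Starts at 0 to 0.25. Friction about 0.12 N m (some 3 N at the disc); it stays where it is left.
- air_spindle (a point): Point on the turning axis of the other valve, whose handle must be left alone, 48 mm above the bench.
- air_end (a point): Point on the other handle, 42 mm from its spindle axis. A straight steel bar 11 mm wide, 12 mm thick, reaching 56 mm from the axis, 42 to 54 mm above the bench. It starts pointing to box -x, or up to 0.25 rad clockwise from that, and turns as easily.
- glue_stick: Bystander, loose: glue stick 34 mm across, 85 mm tall, left of the box. Origin: centre of its underside.
- jar: Bystander, loose: small glass jar 54 mm across, 60 mm tall, right of the box. Origin: centre of its underside.
- bushing: Bystander, loose: brass ring 34 mm across, 18 mm tall, in front of the box. Origin: centre of its underside.
- mallet: Bystander, loose: wooden mallet lying well to the right.
- driver: Bystander, loose: screwdriver lying well to the left.
- flat_stake: Bystander, loose: steel block 70 by 70 by 25 mm, well to the right.
- dish: Bystander, loose: copper dish 80 mm across, 30 mm tall, well to the left.

How it is judged:
By the outcome, as a careful person would: the job done as asked, in the order asked, and still so for the second after the job is handed in, with the robot touching nothing.
It also fails if it takes over 51 s, if anything falls off the work surface, if the arm or the gripper's body presses on something with over 40 N, if the wrist force passes 120 N, or if a joint passes its speed limit or range.

ROBOT

A 6-joint arm with a two-finger parallel gripper is mounted at the origin on the work surface. World frame = base frame: x ahead of the robot, y to its left, z up, the work surface at z = 0. Lengths are in m, angles in degrees, forces in N, time in s.
With the tool pointing down it reaches from about 0.375 to 0.9 m from the base axis. Payload 3.1 kg.
Tool frame: the origin (TCP) lies where the fingers leave the gripper's body, on its centre line; the fingertips stand 70 mm ahead of it and the grasp point (between the pads) lies 51 mm ahead of it; z points along the fingers, y is the line along which they close (so a half turn about z gives the same grasp; the last joint's range is limited). The gripper opens to 87 mm and grips with 3 to 60 N. Pads are 19 mm wide; open, the fingers measure 117 mm over their backs; the gripper's body (75 mm by 190 mm) begins 51 mm behind the grasp point.
Start: joints at [56.064, 30.224, 82.088, -0, 67.689, -10.227], TCP at [0.251, 0.572, 0.292] pointing down, gripper open.
Joint ranges: [-176.69, 176.69], [-43.24, 126.21], [12.49, 139.97], [-82, 262], [0, 151.66], [-163.58, 163.58]. Speed limits (degrees/s): [159.86, 159.86, 180, 180, 180, 180].

INTERFACE

Orientations are given as a 3x3 rotation matrix whose columns are the frame's x, y, z axes.
In Python, from rig import readout, capture, calibration, bot, look_for gives the robot as it stands. The module is installed in compiled form; this text tells all that it offers.
- The arm moves only by the shell command python3 -m pendant 'ROWS'. ROWS is JSON, a list of rows, each a list of 7 numbers: the shift along the tool's x, y, z normalised to -1 to 1, where 1 is 200 mm, then the turn, a rotation vector about the tool's x, y, z normalised to -1 to 1, where 1 is 180 degrees, then the closure, from -1 (fully open) to 1 (shut). In form: [[dx, dy, dz, ax, ay, az, grip], ...]. A call has 1 to 8 rows; each row is the pose to reach, as a shift and turn from the pose commanded when the call began, along the tool's axes at that moment, turning the shorter way round; what a row does not reach only later rows make up. A row lasts 1/10 s, in which the tool goes at most 50 mm and 8.59 degrees, less where a joint would pass 70% of its speed; a pose out of reach is approached as far as the arm can. A call with a number of a shift or a turn outside -1 to 1 is refused whole. A call with a gripper value outside its range is refused whole. The fingers move at their own pace and stop on an object; the grip force is fixed at half the most. Time passes only in rows, so rows that repeat a pose let the fingers close. It gives the time, the measured TCP pose, the force, the opening and the grip force at its end, in the units of the state.
- readout.read_state(): the state, without advancing time (a new reading comes with each control period).
- capture(name): name is "side" or "top"; returns (picture, depth): 384x512x3 uint8, red, green, blue; 384x512 float32, m along the optical axis (not along the pixel's ray), 0 where there is no reading.
- calibration(name): a dict with "mtx" (3x3 intrinsics, pixels), "T" (4x4, takes a point from camera to world coordinates). Camera axes: x right, y down, z forward; pixel columns grow to the right and rows downward; lengths in m; the calibration is good to about 2 mm. A picture is of the moment at which its call begins. calibration takes no time and is no camera call.
- bot.hand_in(): hands the job in; it is judged then, once.
Trained networks look in the newest picture that a camera, given by its name, has taken for a name from the list of things; names that differ only in an ending like _2 or _b are one class to them, and where a whole thing is asked for, a point or a joint stands for the part that bears it (a point fixed in the world has none). Each returns a list of dicts, best first, with "conf" (0 to 1); they miss things now and then, are a little off and sometimes report something else, mostly with a low value. They report only what shows in the picture. A call takes as long as a camera call.
- look_for(thing, camera): "extent" ([left, top, right, bottom] in pixels, round what is visible of it).
The state is a dict: "time_s": time; "joint_positions": joint angles; "qvel": joint speeds; "tau": joint torques, N m; "position": TCP position; "tcp_rot": TCP orientation; "force": force on the tool from outside, world axes, zero at the start; "moment": the same for the moment, N m; "opening": opening from 0.0 (shut) to 1.0 (fully open); "grasp_force": force on a finger pad.
Only numpy, scipy, OpenCV 4.12 (cv2) and the standard library are available. Lean on these libraries where they do the work, as an engineer would, in place of code of your own. Each camera call takes 0.05 s, during which the arm holds its last target. There are 200 camera calls.

## Working session

There is one attempt and no reset: what is moved stays moved. The work goes in short steps, Python scripts to look and compute and a shell command to move; the robot and the scene stay as the last step left them, time stands still between calls to the robot, and variables do not carry over. Pictures are saved under pics/ and viewed, at most 10 in all, crops included, and the job is handed in when it is done.

```bash
mkdir -p pics
python3 - <<'E'
from rig import readout, capture, calibration, look_for
import numpy as np,cv2
s=readout.read_state();print(s['time_s'],s['position'],s['tcp_rot'],s['opening'])
for c in("top","side"):
    p,d=capture(c);cv2.imwrite(f"pics/{c}0.png",p[:,:,::-1]);np.save(f"{c}_d.npy",d)
    print(c,np.round(calibration(c)["mtx"],1).tolist(),np.round(calibration(c)["T"],3).tolist())
    for t in("valve_box","cover","cover_bar","bushing","jar","glue_stick"):
        print(t,[(np.round(r["extent"]).tolist(),round(r["conf"],2)) for r in look_for(t,c)[:2]])
E
```

```text
0.0 [0.25093415 0.5717656  0.29125251] [[-9.15618548e-01  4.02046164e-01 -1.24752719e-03]
 [ 4.02047901e-01  9.15616776e-01 -1.84535895e-03]
 [ 4.00337333e-04 -2.19121057e-03 -9.99997519e-01]] 1.001078122365057
top [[414.8, 0.0, 251.8], [0.0, 414.8, 190.7], [0.0, 0.0, 1.0]] [[-0.032, -0.978, 0.204, 0.232], [-0.999, 0.032, -0.001, -0.014], [-0.006, -0.204, -0.979, 1.396], [0.0, 0.0, 0.0, 1.0]]
valve_box [([204.0, 123.0, 299.0, 231.0], 0.83)]
cover [([204.0, 160.0, 282.0, 220.0], 0.81), ([376.0, 188.0, 408.0, 262.0], 0.71)]
cover_bar []
bushing [([299.0, 180.0, 311.0, 196.0], 0.72), ([246.0, 224.0, 258.0, 242.0], 0.62)]
jar [([301.0, 181.0, 312.0, 198.0], 0.65)]
glue_stick [([200.0, 144.0, 210.0, 161.0], 0.44)]
side [[464.3, 0.0, 261.6], [0.0, 464.3, 195.7], [0.0, 0.0, 1.0]] [[0.796, -0.397, 0.456, -0.21], [-0.605, -0.534, 0.591, -0.897], [0.008, -0.747, -0.665, 1.052], [0.0, 0.0, 0.0, 1.0]]
valve_box []
cover [([236.0, 161.0, 299.0, 211.0], 0.82)]
cover_bar [([236.0, 161.0, 300.0, 211.0], 0.75)]
bushing [([302.0, 214.0, 322.0, 242.0], 0.71), ([235.0, 160.0, 301.0, 213.0], 0.35)]
jar [([303.0, 220.0, 320.0, 241.0], 0.66)]
glue_stick [([272.0, 146.0, 280.0, 162.0], 0.65), ([235.0, 161.0, 299.0, 212.0], 0.31)]
```

View pics/top0.png

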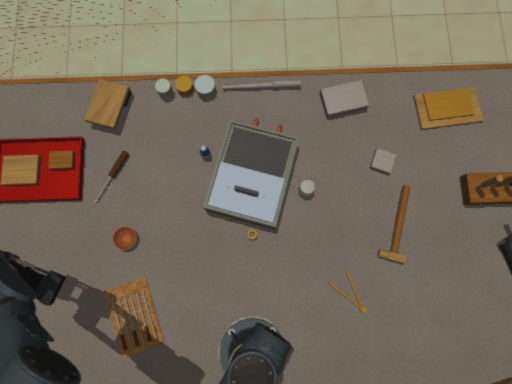

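View pics/side0.png

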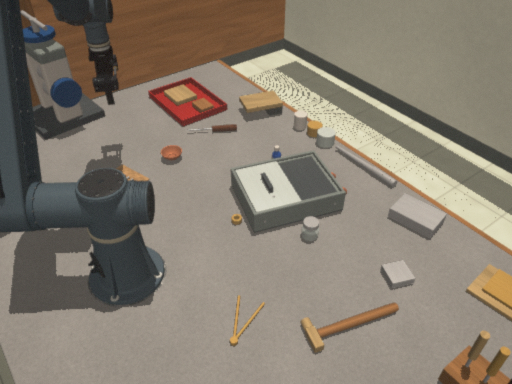

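The top view shows the box tilted clockwise, about px (205–298, 122–229). The white cover lies in its front half with the dark bar near (246,190), the bushing is at (252,235), the jar at (307,188) and the glue stick at (204,151). Next I'll fit the box from depth.

```bash
cat > h.py <<'E'
from rig import readout, capture, calibration, look_for
import numpy as np,cv2
def cloud(c,d):
    k=calibration(c);m=k["mtx"];T=k["T"]
    v,u=np.mgrid[:384,:512]
    P=np.stack([(u-m[0,2])/m[0,0]*d,(v-m[1,2])/m[1,1]*d,d],-1)
    return P@T[:3,:3].T+T[:3,3]
def fitbox(W,zlo=.06,zhi=.09):
    m=(W[...,2]>zlo)&(W[...,2]<zhi)&(abs(W[...,0]-.585)<.21)&(abs(W[...,1])<.2)
    n,l,st,_=cv2.connectedComponentsWithStats(m.astype(np.uint8))
    i=1+np.argmax(st[1:,4]); m=l==i
    (c,sz,a)=cv2.minAreaRect(W[m][:,:2].astype(np.float32)*1000)
    return m,c,sz,a
E
python3 - <<'E'
from h import *
for c in("top","side"):
    d=np.load(c+"_d.npy");W=cloud(c,d);p=cv2.imread(f"pics/{c}0.png")
    m,ce,sz,a=fitbox(W);print(c,ce,sz,a,m.sum(),"bench z",np.median(W[...,2][(abs(W[...,0]-.45)<.05)&(abs(W[...,1]+.2)<.08)]))
    br=cv2.dilate(m.astype(np.uint8),np.ones((5,5)))>0
    b=br&(W[...,2]>.085)
    print("bar",b.sum(),W[b].mean(0),cv2.minAreaRect(W[b][:,:2].astype(np.float32)*1000))
    g=p.mean(2);w=m&(g>140);print("cover",w.sum(),cv2.minAreaRect(W[w][:,:2].astype(np.float32)*1000),np.median(W[w][:,2]))
    u=(m&(g<150));ii=np.argwhere(m);print(ii.min(0),ii.max(0))
E
python3 - <<'E'
import cv2
a=cv2.imread('pics/top0.png')[110:250,190:320]
cv2.imwrite('pics/topc.png',cv2.resize(a,None,fx=4,fy=4,interpolation=cv2.INTER_CUBIC))
E
```

```text
top (571.4073486328125, -15.009857177734375) (242.4122314453125, 312.3294677734375) 72.73069763183594 6704 bench z 0.0009599412576087873
bar 172 [ 4.54371409e-01 -2.35859087e-04  3.67635865e-01] ((489.8999938964844, 14.264450073242188), (232.83619689941406, 464.82769775390625), 69.64871215820312)
cover 2793 ((506.5267028808594, 4.36798095703125), (218.8429718017578, 149.40103149414062), 72.66374969482422) 0.07608643322327602
[120 203] [227 298]
side (570.8161010742188, -16.942886352539062) (252.4293212890625, 314.74798583984375) 73.20346069335938 4843 bench z 0.00028481907362920555
bar 122 [ 0.34442534 -0.19713994  0.30681428] ((170.01092529296875, -426.390380859375), (1204.178466796875, 118.9610366821289), 56.74967575073242)
cover 1992 ((572.482666015625, -13.591354370117188), (245.19332885742188, 311.1332702636719), 73.24311828613281) 0.07518685328418012
[150 230] [218 345]
```

View pics/topc.png

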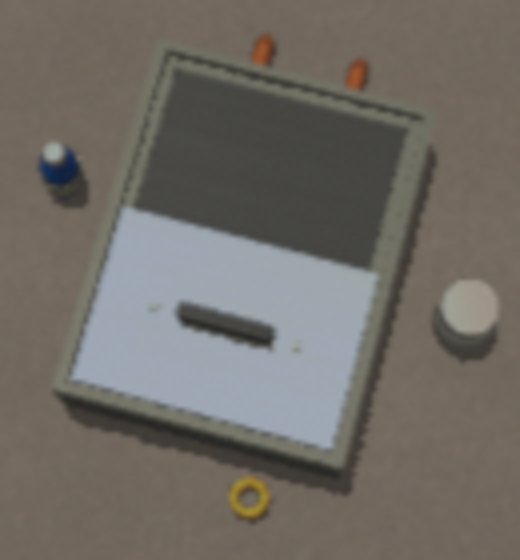

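The crop shows the bar across the middle of the cover and the cover against the front. The fit gives the box centre at about (571,-16) mm with yaw -17.3°. The measured sizes, 242x312 for the box and 218x149 for the cover, match the given ones. The cover is at box x -68.

```bash
cat >> h.py <<'E'
from scipy.spatial.transform import Rotation as Ro
C=np.array([.571,-.016]);YAW=np.radians(-17.2)
ex=np.array([np.cos(YAW),np.sin(YAW)]);ey=np.array([-ex[1],ex[0]])
def w2b(p): return np.array([(p[:2]-C)@ex,(p[:2]-C)@ey])
def go(bx,by,tipz,extra=0):
    """rows values for fingertip at box mm (bx,by), tip height mm; extra = deg the tool is turned (world z) from y||box y"""
    s=readout.read_state();R=np.array(s['tcp_rot']);p=np.array(s['position'])
    a=YAW+np.radians(extra);x=np.array([-np.cos(a),-np.sin(a),0]);z=np.array([0,0,-1.]);Rt=np.stack([x,np.cross(z,x),z],1)
    t=np.r_[C+bx/1e3*ex+by/1e3*ey,tipz/1e3+.07]
    print("now box",np.round(w2b(p)*1e3,1),"tip",round((p[2]-.07)*1e3,1),"t",s['time_s'],"F",np.round(s['force'],1))
    print("row",np.round(R.T@(t-p)/.2,3),np.round(Ro.from_matrix(R.T@Rt).as_rotvec()/np.pi,4))
E
python3 -c "
from h import *
go(-105,0,120)"
```

```text
now box [-479.4  467.4] tip 222.3 t 0.7 F [0.3 0.6 0.3]
row [-2.125 -2.11   0.511] [ 0.      0.     -0.0362]
```

```bash
P="python3 -m pendant"
python3 -m pendant '[[-0.18,-0.18,0,0,0,0,1],[-0.36,-0.35,0,0,0,0,1],[-0.53,-0.53,0,0,0,0,1],[-0.7,-0.7,0,0,0,0,1],[-0.85,-0.85,0,0,0,0,1],[-1,-1,0,0,0,0,1]]'
python3 -m pendant '[[-0.18,-0.18,0,0,0,0,1],[-0.36,-0.35,0,0,0,0,1],[-0.53,-0.53,0,0,0,0,1],[-0.7,-0.7,0,0,0,0,1],[-0.85,-0.85,0,0,0,0,1],[-1,-1,0,0,0,0,1],[-1,-1,0,0,0,0,1]]'
python3 -c "
from h import *
go(-105,0,120)"
```

```text
time_s: 1.3
position: [0.3544, 0.3071, 0.2926]
tcp_rot: [[-0.916, 0.402, 0.001], [0.402, 0.916, 0.0], [-0.001, 0.001, -1.0]]
force: [1.0, -0.0, -0.6]
opening: 0.54
grasp_force: 0.0
time_s: 2.0
position: [0.4598, 0.0407, 0.2928]
tcp_rot: [[-0.913, 0.408, 0.004], [0.408, 0.913, -0.002], [-0.005, -0.0, -1.0]]
force: [0.1, 0.5, -0.6]
opening: 0.011
grasp_force: 0.0
now box [-123.    21.3] tip 222.8 t 2.0 F [ 0.1  0.5 -0.6]
row [-0.1   -0.095  0.515] [-0.0001  0.0015 -0.0381]
```

```bash
python3 -m pendant '[[-0.1,-0.095,0.2,0,0,-0.037,1],[-0.1,-0.095,0.4,0,0,-0.037,1],[-0.1,-0.095,0.515,0,0,-0.037,1],[-0.1,-0.095,0.515,0,0,-0.037,1],[-0.1,-0.095,0.515,0,0,-0.037,1]]'
python3 - <<'E'
from h import *
go(-105,0,82)
for c in("top","side"):
    p,d=capture(c);W=cloud(c,d)
    cv2.imwrite(f"pics/{c}1.png",cv2.resize(p[130:260,190:350,::-1],None,fx=4,fy=4,interpolation=cv2.INTER_CUBIC))
E
```

```text
time_s: 2.5
position: [0.4674, 0.0202, 0.1895]
tcp_rot: [[-0.956, 0.293, -0.0], [0.293, 0.956, 0.0], [0.001, 0.0, -1.0]]
force: [-0.2, -0.6, 0.3]
opening: 0.004
grasp_force: 0.0
now box [-109.7    3.9] tip 119.5 t 2.5 F [-0.2 -0.6  0.3]
row [-0.023 -0.02   0.187] [ 0.     -0.0002  0.001 ]
```

View pics/side1.png

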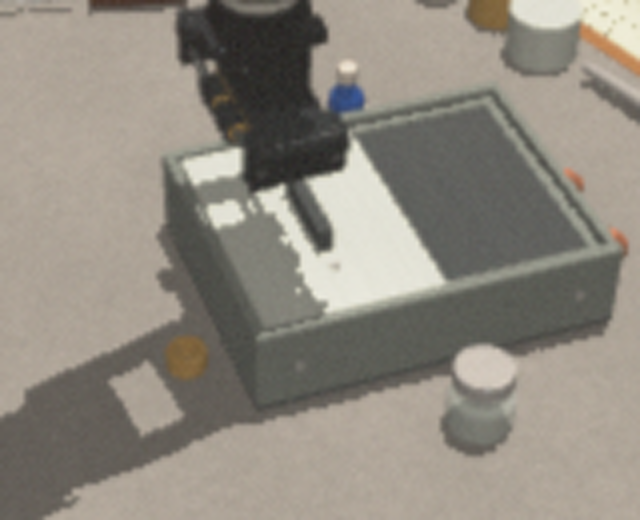

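The side view shows the gripper above the cover's near half. The bar is ahead of it and clear, from (300,190) to (325,245). I'll lower the tool behind the bar.

```bash
python3 -m pendant '[[-0.01,-0.02,0.06,0,0,0,1],[-0.01,-0.02,0.13,0,0,0,1],[-0.01,-0.02,0.185,0,0,0,1],[-0.01,-0.02,0.185,0,0,0,1],[-0.01,-0.02,0.185,0,0,0,1]]'
python3 -c "
from h import *
go(50,0,82)"
```

```text
time_s: 3.1
position: [0.4684, 0.0154, 0.1528]
tcp_rot: [[-0.956, 0.293, 0.001], [0.293, 0.956, -0.0], [-0.001, 0.0, -1.0]]
force: [0.5, -0.3, 0.1]
opening: 0.002
grasp_force: 0.0
now box [-107.3   -0.3] tip 82.8 t 3.1 F [ 0.5 -0.3  0.1]
row [-0.787 -0.001  0.005] [0.     0.0003 0.0009]
```

```bash
python3 -m pendant '[[-0.03,0,0.005,0,0,0,1],[-0.06,0,0.005,0,0,0,1],[-0.09,0,0.005,0,0,0,1],[-0.12,0,0.005,0,0,0,1],[-0.15,0,0.005,0,0,0,1],[-0.18,0,0.005,0,0,0,1],[-0.21,0,0.005,0,0,0,1],[-0.24,0,0.005,0,0,0,1]]'
python3 -c "
from h import *
go(45,0,82)"
```

```text
time_s: 3.9
position: [0.5118, 0.0019, 0.151]
tcp_rot: [[-0.956, 0.293, -0.007], [0.293, 0.956, 0.002], [0.007, -0.0, -1.0]]
force: [-5.8, 1.9, 3.5]
opening: 0.006
grasp_force: 2.6
now box [-61.9  -0.5] tip 81.0 t 3.9 F [-5.8  1.9  3.5]
row [-0.534  0.001 -0.009] [-0.0001 -0.0021  0.0009]
```

```bash
python3 -m pendant '[[-0.04,0,-0.005,0,0,0,1],[-0.08,0,-0.005,0,0,0,1],[-0.12,0,-0.005,0,0,0,1],[-0.16,0,-0.005,0,0,0,1],[-0.2,0,-0.005,0,0,0,1],[-0.24,0,-0.005,0,0,0,1],[-0.28,0,-0.005,0,0,0,1],[-0.32,0,-0.005,0,0,0,1]]'
python3 -c "
from h import *
go(45,0,82)"
```

```text
time_s: 4.7
position: [0.5758, -0.0177, 0.1522]
tcp_rot: [[-0.956, 0.293, -0.0], [0.293, 0.956, 0.0], [0.0, -0.0, -1.0]]
force: [-2.2, -0.3, -1.7]
opening: 0.007
grasp_force: 0.9
now box [ 5.1 -0.2] tip 82.2 t 4.7 F [-2.2 -0.3 -1.7]
row [-0.2    0.     0.001] [-0.     -0.      0.0009]
```

```bash
python3 -m pendant '[[-0.04,0,0,0,0,0,1],[-0.08,0,0,0,0,0,1],[-0.11,0,0,0,0,0,1],[-0.14,0,0,0,0,0,1],[-0.165,0,0,0,0,0,1],[-0.185,0,0,0,0,0,1],[-0.2,0,0,0,0,0,1],[-0.21,0,0,0,0,0,1]]'
python3 -m pendant '[[-0.015,0,0,0,0,0,1],[-0.03,0,0,0,0,0,1],[-0.04,0,0,0,0,0,1]]'
python3 -c "
from h import *
go(52,0,82)"
```

```text
time_s: 5.5
position: [0.6153, -0.0298, 0.1523]
tcp_rot: [[-0.956, 0.293, -0.0], [0.293, 0.956, 0.0], [0.0, -0.0, -1.0]]
force: [-3.5, 0.9, 1.1]
opening: 0.004
grasp_force: 1.6
time_s: 5.8
position: [0.6222, -0.0318, 0.1523]
tcp_rot: [[-0.956, 0.293, -0.003], [0.293, 0.956, 0.001], [0.003, 0.0, -1.0]]
force: [-6.2, 2.2, 5.9]
opening: 0.005
grasp_force: 3.8
now box [53.6  0. ] tip 82.3 t 5.8 F [-6.2  2.2  5.9]
row [ 0.008 -0.     0.001] [ 0.0001 -0.0009  0.0008]
```

```bash
python3 -m pendant '[[-0.01,0,0,0,0,0,1],[-0.015,0,0,0,0,0,1],[-0.015,0,0,0,0,0,1]]'
python3 -m pendant '[[-0.01,0,0,0,0,0,1],[-0.015,0,0,0,0,0,1],[-0.015,0,0,0,0,0,1]]'
```

```text
time_s: 6.1
position: [0.6226, -0.0319, 0.1523]
tcp_rot: [[-0.956, 0.293, -0.009], [0.293, 0.956, 0.002], [0.009, -0.0, -1.0]]
force: [-10.3, 3.4, 7.7]
opening: 0.0
grasp_force: 5.1
time_s: 6.4
position: [0.6231, -0.032, 0.1523]
tcp_rot: [[-0.956, 0.293, -0.015], [0.293, 0.956, 0.004], [0.015, -0.001, -1.0]]
force: [-14.2, 3.7, 12.3]
opening: 0.001
grasp_force: 7.6
```

The force rose to about 14 N with no further travel, at the expected position (box x +54), so the cover is at the far stop. I'll back off, lift, and move aside to look into the well.

```bash
python3 -m pendant '[[0.06,0,0,0,0,0,1],[0.13,0,0,0,0,0,1],[0.15,0,-0.1,0,0,0,1],[0.15,0,-0.3,0,0,0,1],[0.15,0.2,-0.45,0,0,0,1],[0.15,0.4,-0.6,0,0,0,1],[0.15,0.65,-0.6,0,0,0,1],[0.15,0.9,-0.6,0,0,0,1]]'
python3 - <<'E'
from h import *
go(-70,0,100)
for c in("top","side"):
    p,d=capture(c);np.save(f"{c}_d2.npy",d);np.save(f"{c}_p2.npy",p)
    for t in("cover","cover_bar","gas_end","gas_handle","air_end","gas_spindle"):
        print(c,t,[(np.round(r["extent"]).tolist(),round(r["conf"],2)) for r in look_for(t,c)[:3]])
a=np.load("top_p2.npy")[110:250,190:320];b=np.load("side_p2.npy")[140:240,220:360]
cv2.imwrite("pics/t2.png",cv2.resize(a[:,:,::-1],None,fx=4,fy=4,interpolation=cv2.INTER_CUBIC))
cv2.imwrite("pics/s2.png",cv2.resize(b[:,:,::-1],None,fx=5,fy=5,interpolation=cv2.INTER_CUBIC))
E
```

```text
time_s: 7.2
position: [0.6557, 0.1482, 0.2752]
tcp_rot: [[-0.956, 0.294, 0.009], [0.294, 0.956, 0.0], [-0.009, 0.003, -1.0]]
force: [0.3, -0.5, 0.0]
opening: 0.005
grasp_force: 0.0
now box [ 32.4 181.9] tip 205.2 t 7.2 F [ 0.3 -0.5  0. ]
row [ 0.518 -0.91   0.519] [0.0009 0.0028 0.0004]
top cover [([217.0, 123.0, 291.0, 180.0], 0.78)]
top cover_bar [([219.0, 122.0, 294.0, 181.0], 0.87)]
top gas_end [([230.0, 179.0, 238.0, 198.0], 0.47)]
top gas_handle [([229.0, 181.0, 238.0, 200.0], 0.59), ([255.0, 176.0, 271.0, 216.0], 0.38)]
top air_end [([254.0, 190.0, 265.0, 203.0], 0.66)]
top gas_spindle [([225.0, 169.0, 247.0, 210.0], 0.55)]
side cover [([275.0, 152.0, 338.0, 202.0], 0.71)]
side cover_bar [([273.0, 154.0, 340.0, 201.0], 0.97)]
side gas_end []
side gas_handle [([253.0, 179.0, 270.0, 189.0], 0.61)]
side air_end [([259.0, 195.0, 279.0, 202.0], 0.41)]
side gas_spindle [([250.0, 179.0, 284.0, 194.0], 0.71), ([260.0, 194.0, 278.0, 202.0], 0.37)]
```

View pics/t2.png

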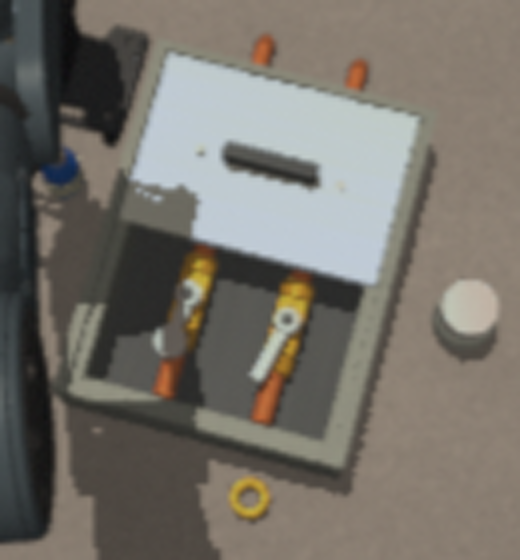

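View pics/s2.png

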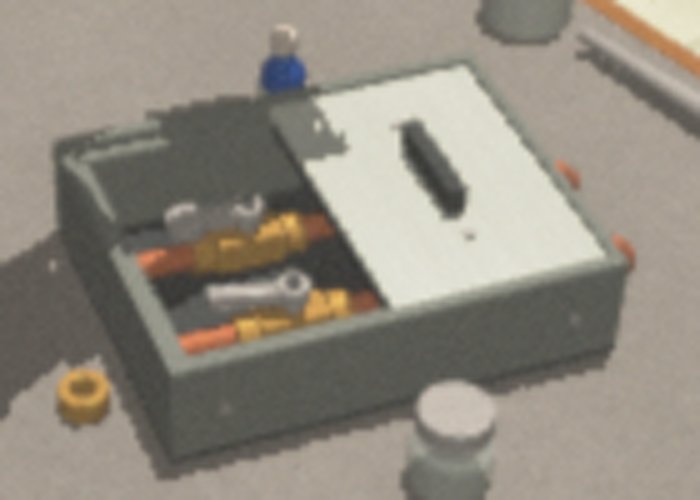

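The well is open. The disc handle is on the left, with its disc at top px (232,195) and spindle at (237.5,183). The straight handle is on the right, from (262,190) to (255,204).

Run:
```python
from h import *
k=calibration("top");m=k["mtx"];T=k["T"]
def px(u,v,z,k=k):
    m,T=k["mtx"],k["T"]
    r=T[:3,:3]@np.linalg.solve(m,[u,v,1]);p=T[:3,3]+r*(z-T[2,3])/r[2];return np.round(w2b(p)*1e3,1)
o=lambda x,y:(190+(x+.5)/4-.5,110+(y+.5)/4-.5)
for n,x,y in(("disc",167,342),("gsp",190,293),("asp",288,319),("aend",260,377),("bar",271,164)):print(n,px(*o(x,y),.097 if n=="bar" else .054))
for c in("top","side"):
  W=cloud(c,np.load(c+"_d2.npy"));B=np.stack([(W[...,:2]-C)@ex,(W[...,:2]-C)@ey,W[...,2]],-1)*1e3
  s=(B[...,2]>42)&(B[...,2]<62)&(B[...,0]>-130)&(B[...,0]<-20)&(abs(B[...,1])<92)
  n,l,st,ce=cv2.connectedComponentsWithStats(s.astype(np.uint8))
  for i in range(1,n):
    if st[i,4]>8:
      q=B[l==i];print(c,st[i],q.min(0).round(),q.max(0).round(), "far end",q[q[:,0]<q[:,0].min()+25].mean(0).round(1))
  if c=="top":print("box fit",fitbox(W)[1:])
```

```text
disc [-89.4  44.3]
gsp [-44.6  37.3]
asp [-44.4 -46.9]
aend [-97.4 -37.4]
bar [67.8 -1.4]
top [228 180  12  20 116] [-100.   29.   43.] [-36.  57.  61.] far end [-88.2  42.9  54.1]
top [252 187  13  19  85] [-100.  -56.   42.] [-37. -28.  61.] far end [-88.1 -35.7  53.4]
box fit ((571.6982421875, -14.978012084960938), (242.6149139404297, 312.75750732421875), 72.75443267822266)
side [253 179  20   9 115] [-102.   25.   43.] [-36.  55.  61.] far end [-90.1  39.4  51.7]
side [261 194  21   8 111] [-102.  -59.   42.] [-35. -27.  62.] far end [-89.2 -38.4  50.9]
```

Both spindles come out within 2 mm of nominal. The gas disc is at box (-87,45), about 0.15 rad, and the straight handle's tip is at y -28. I'll enter the gap at box (-92,2).

```bash
python3 -c "
from h import *
go(-92,2,100)"
python3 -m pendant '[[0.15,-0.2,0,0,0,0,1],[0.3,-0.4,0,0,0,0,1],[0.45,-0.6,0,0,0,0,1],[0.6,-0.8,0.2,0,0,0,1],[0.63,-0.9,0.4,0,0,0,1],[0.63,-0.9,0.5,0,0,0,1],[0.63,-0.9,0.5,0,0,0,1],[0.63,-0.9,0.5,0,0,0,1]]'
python3 -c "
from h import *
go(-92,2,43.5)"
```

```text
now box [ 30.2 179.2] tip 202.3 t 7.9 F [-0.3 -0.6  0.6]
row [ 0.613 -0.885  0.511] [0.     0.     0.0005]
time_s: 8.7
position: [0.4803, 0.0116, 0.1726]
tcp_rot: [[-0.956, 0.294, 0.001], [0.294, 0.956, -0.0], [-0.001, 0.0, -1.0]]
force: [0.5, -0.2, 0.6]
opening: 0.004
grasp_force: 0.0
now box [-94.8  -0.5] tip 102.6 t 8.7 F [ 0.5 -0.2  0.6]
row [-0.014  0.012  0.295] [0.     0.0002 0.0007]
```

```bash
python3 -m pendant '[[-0.014,0.01,0.08,0,0,0,1],[-0.014,0.01,0.16,0,0,0,1],[-0.014,0.01,0.23,0,0,0,1],[-0.014,0.01,0.295,0,0,0,1],[-0.014,0.01,0.295,0,0,0,1],[-0.014,0.01,0.295,0,0,0,1]]'
python3 -c "
from h import *
for a in ((-92,15),(-97,22),(-98,30),(-96,38),(-93,45),(-89,51),(-84,57)): go(*a,43.5)" | grep -v now; python3 -c "
from h import *
go(-92,2,43.5)"
```

```text
time_s: 9.3
position: [0.4843, 0.0131, 0.1144]
tcp_rot: [[-0.956, 0.292, 0.003], [0.292, 0.956, -0.001], [-0.003, 0.0, -1.0]]
force: [0.0, -1.2, 0.1]
opening: 0.002
grasp_force: 0.0
row [0.002 0.064 0.005] [0.0001 0.0009 0.0011]
row [0.027 0.099 0.004] [0.0001 0.0009 0.0011]
row [0.032 0.139 0.004] [0.0001 0.0009 0.0011]
row [0.022 0.179 0.005] [0.0001 0.0009 0.0011]
row [0.007 0.214 0.005] [0.0001 0.0009 0.0011]
row [-0.013  0.244  0.005] [0.0001 0.0009 0.0011]
row [-0.038  0.274  0.005] [0.0001 0.0009 0.0011]
now box [-91.5   2.2] tip 44.4 t 9.3 F [ 0.  -1.2  0.1]
row [ 0.003 -0.001  0.005] [0.0001 0.0009 0.0011]
```

```bash
python3 -m pendant '[[0.005,0.035,0.005,0,0,0,1],[0.01,0.065,0.005,0,0,0,1],[0.015,0.1,0.005,0,0,0,1],[0.015,0.14,0.005,0,0,0,1],[0.01,0.175,0.005,0,0,0,1],[0.005,0.21,0.005,0,0,0,1],[0.005,0.21,0.005,0,0,0,1]]'
python3 - <<'E'
from h import *
for a in ((-89,51),(-84,57),(-76,64),(-69,69),(-64,69)): go(*a,43.5)
a=[capture(c)[0][140:240,200:360] for c in("top","side")]
cv2.imwrite("pics/m3.png",cv2.resize(np.vstack(a)[:,:,::-1],None,fx=3,fy=3,interpolation=cv2.INTER_CUBIC))
E
```

```text
time_s: 10.0
position: [0.4947, 0.0543, 0.1123]
tcp_rot: [[-0.956, 0.293, 0.001], [0.293, 0.956, 0.0], [-0.001, 0.001, -1.0]]
force: [-0.2, -0.8, -0.1]
opening: 0.004
grasp_force: 0.3
now box [-93.7  44.5] tip 42.3 t 10.0 F [-0.2 -0.8 -0.1]
row [-0.024  0.032 -0.006] [0.0002 0.0002 0.0011]
now box [-93.7  44.5] tip 42.3 t 10.0 F [-0.2 -0.8 -0.1]
row [-0.049  0.062 -0.006] [0.0002 0.0002 0.0011]
now box [-93.7  44.5] tip 42.3 t 10.0 F [-0.2 -0.8 -0.1]
row [-0.089  0.097 -0.006] [0.0002 0.0002 0.0011]
now box [-93.7  44.5] tip 42.3 t 10.0 F [-0.2 -0.8 -0.1]
row [-0.124  0.122 -0.006] [0.0002 0.0002 0.0011]
now box [-93.7  44.5] tip 42.3 t 10.0 F [-0.2 -0.8 -0.1]
row [-0.149  0.122 -0.006] [0.0002 0.0002 0.0011]
```

View pics/m3.png

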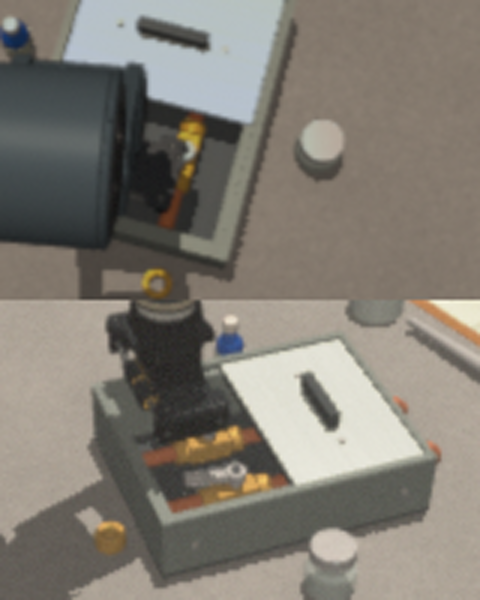

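The straight handle is unchanged (side part, (190,475) to (235,468)), and the gripper is in the left half of the well. I'll continue round the arc.

```bash
python3 -m pendant '[[-0.015,0.025,-0.006,0,0,0,1],[-0.04,0.052,-0.006,0,0,0,1],[-0.065,0.08,-0.006,0,0,0,1],[-0.09,0.1,-0.006,0,0,0,1],[-0.11,0.115,-0.006,0,0,0,1],[-0.125,0.125,-0.006,0,0,0,1],[-0.135,0.125,-0.006,0,0,0,1]]'
python3 -m pendant '[[-0.01,0,0,0,0,0,1],[-0.02,0,0,0,0,0,1],[-0.02,0,0,0,0,0,1]]'
python3 -c "
from h import *
go(-62,69,43.5)"
```

```text
time_s: 10.8
position: [0.5257, 0.0695, 0.113]
tcp_rot: [[-0.956, 0.293, -0.005], [0.293, 0.956, 0.0], [0.005, -0.001, -1.0]]
force: [-8.3, -0.6, 0.9]
opening: 0.007
grasp_force: 4.0
time_s: 11.1
position: [0.5264, 0.0693, 0.1129]
tcp_rot: [[-0.956, 0.293, -0.012], [0.293, 0.956, 0.002], [0.012, -0.002, -1.0]]
force: [-11.8, 3.0, 3.8]
opening: 0.004
grasp_force: 5.5
now box [-67.8  68.3] tip 42.9 t 11.1 F [-11.8   3.    3.8]
row [-0.029  0.004 -0.003] [-0.0005 -0.0039  0.0008]
```

It has stopped at box x -68 with the force rising to 12 N, which is where the shut stop should be. I'll back off, lift and check.

```bash
python3 -m pendant '[[0.05,-0.02,0,0,0,0,1],[0.1,-0.04,0,0,0,0,1],[0.1,-0.04,-0.1,0,0,0,1],[0.1,-0.04,-0.3,0,0,0,1],[0.1,-0.04,-0.5,0,0,0,1],[0.1,0.15,-0.7,0,0,0,1],[0.1,0.4,-0.8,0,0,0,1],[0.1,0.65,-0.8,0,0,0,1]]'
python3 -m pendant '[[0,0.25,0,0,0,0,1],[0,0.5,0,0,0,0,1],[0,0.5,0,0,0,0,1],[0,0.5,0,0,0,0,1]]'
python3 - <<'E'
from h import *
k=calibration("top")
p,d=capture("top");q,e=capture("side");W=cloud("top",d)
B=np.stack([(W[...,:2]-C)@ex,(W[...,:2]-C)@ey],-1)*1e3;z=W[...,2]*1e3
for c,dd in(("top",d),("side",e)):
  W=cloud(c,dd);B=np.stack([(W[...,:2]-C)@ex,(W[...,:2]-C)@ey,W[...,2]],-1)*1e3
  s=(B[...,2]>42)&(B[...,2]<62)&(B[...,0]>-130)&(B[...,0]<-12)&(abs(B[...,1])<98)
  n,l,st,ce=cv2.connectedComponentsWithStats(s.astype(np.uint8))
  for i in range(1,n):
    if st[i,4]>8: b=B[l==i];print(c,st[i],b.min(0).round(),b.max(0).round())
  w=((p if c=="top" else q).min(2)>150)&(abs(B[...,0]-70)<90)&(abs(B[...,1])<120)&(B[...,2]>68)&(B[...,2]<82)
  n,l,st,ce=cv2.connectedComponentsWithStats(w.astype(np.uint8));b=B[l==1+st[1:,4].argmax()];print("cover",b.min(0).round(),b.max(0).round())
t=cv2.resize(p[110:250,190:320],None,fx=4,fy=4,interpolation=cv2.INTER_CUBIC)
cv2.imwrite("pics/t4.png",t[:,:,::-1])
cv2.imwrite("pics/s4.png",cv2.resize(q[140:240,220:360,::-1],None,fx=5,fy=5,interpolation=cv2.INTER_CUBIC))
E
```

```text
time_s: 11.9
position: [0.5513, 0.1917, 0.278]
tcp_rot: [[-0.955, 0.296, 0.013], [0.296, 0.955, 0.002], [-0.012, 0.006, -1.0]]
force: [2.4, -1.0, -0.5]
opening: 0.002
grasp_force: 0.0
time_s: 12.3
position: [0.5777, 0.2874, 0.2732]
tcp_rot: [[-0.957, 0.291, 0.003], [0.291, 0.957, 0.0], [-0.002, 0.001, -1.0]]
force: [0.0, -0.5, -0.9]
opening: 0.003
grasp_force: 0.0
top [221 176  19  11 111] [-58.  30.  44.] [-30.  93.  61.]
top [252 187  13  19  85] [-101.  -56.   45.] [-36. -29.  61.]
cover [  -3. -109.   68.] [147. 110.  82.]
side [261 170  12  16 100] [-59.  26.  42.] [-35.  97.  61.]
side [261 194  21   8 109] [-101.  -59.   42.] [-36. -28.  62.]
cover [  -6. -115.   68.] [148. 115.  82.]
```

View pics/t4.png

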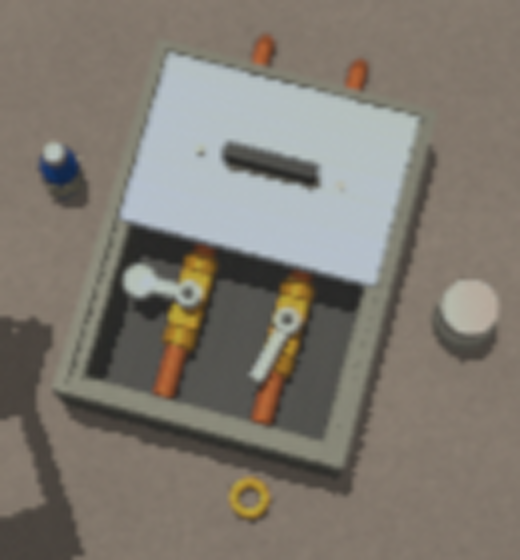

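View pics/s4.png

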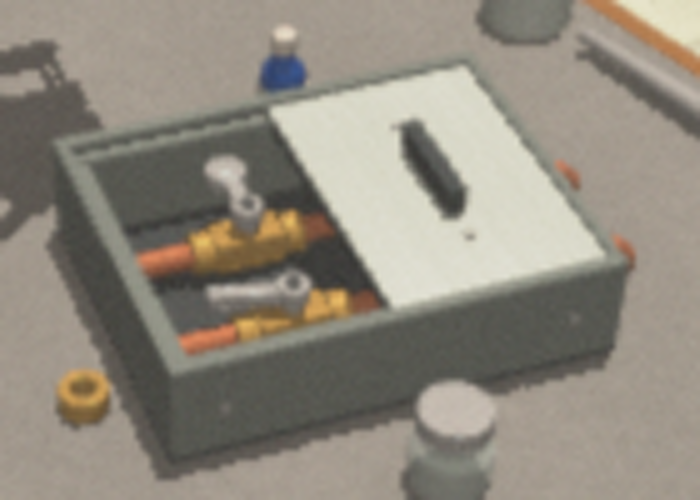

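In the pictures the handle (disc (140,280), hub (189,293)) runs parallel to the cover's edge, so it is fully shut. The cover spans box x -3 to 147, at the far stop, and the straight handle and bystanders haven't moved.

```bash
python3 -c "
from rig import bot
print(bot.hand_in())"
```

```text
the job is handed in; nothing more can be done
None
```

The job is handed in: the cover is at the far stop with the well open, the gas handle is turned to its shut stop pointing across the box, and nothing else on the bench was moved (about 12.5 s of the 51 s used).

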